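# Load the die nest and set its clamp screw

### The job

Put the blank whose outline matches the cavity of the die nest flat down into that cavity and let go of it. Then turn the winged clamp screw clockwise until it seats (it will go no further), back it off a quarter turn to give the blank its working clearance, and finish while still holding the screw's wing there, without letting go. Leave the other blank and the small parts on the bench where they are.

Things in the scene. Friction and masses are not known exactly. Their poses are not given: they have to be found in the camera images.
- die_nest: Fixed fixture: bare steel block 70 x 150 x 26 mm (x, y, z), foot a dark base plate 84 x 164 x 5 mm (within those 26 mm). Origin: centre of the underside, on the bench. Its y axis runs along the block from the round cavity (y = -40 mm) to the clamp screw (y = +40 mm); z up. Two guide strips for the jaw stand on the block, tops 33 mm above the bench, from y = -6 to +22 mm.
- cavity (a point): Centre of the floor of the round cavity in the die nest: 48 mm diameter, 6 mm deep with a 2.5 mm chamfer at its mouth; its floor is 20 mm and its mouth 26 mm above the bench. Axes as die_nest.
- round_blank: Loose round light-metal blank, 44 mm diameter, 16 mm thick, about 60 g. Origin: centre of its underside, z up. In the cavity it stands 10 mm proud of the block, so only that upper part can be gripped while it is set in. It may roll a few mm between flat pads when swung fast.
- square_blank: Loose square light-metal blank, 42 x 42 x 16 mm: does not fit the round cavity; to be left alone. Origin: centre of its underside.
- jaw (a joint): Slide of the flat steel jaw on the block, in m: 15.5 mm wide, top 36 mm above the bench, it runs along die_nest y between cavity and screw. The screw drives it, 2 mm per radian; 0 = screw seated, jaw lightly at the blank's rim; as found it is clear of the cavity's mouth.
- clamp_screw: Clamp screw and its low fixed housing (36 x 34 x 10 mm) on the die nest, 80 mm from the cavity centre. Origin: on the screw's upright axis, 26 mm above the bench; axes those of die_nest, not turning. On top the upright steel wing: 36 mm long, 10 mm thick, 20 mm high, 43.5 to 63.5 mm above the bench, flat-sided, pinched across its thickness from above. It does not rise or sink as it turns.
- wing (a point): Centre of the screw's wing, on the screw's axis, 53.5 mm above the bench. Turns with the wing: x along its 36 mm length, y across its 10 mm thickness.
- screw_turn (a joint): Turn of the clamp screw in rad: 0 = seated (hard stop; wing across the block, along die_nest x), growing as it is unscrewed, counter-clockwise from above; a quarter turn off is 1.57 (wing along the block). Found at 1.9 to 2.9, to be turned that far clockwise to seat. Takes about 0.04 N m and stays where it is left.
- relay: Bystander: small relay with a moulded cover, 42 x 28 x 22 mm, lying on the bench; origin: centre of its underside.
- capacitor: Bystander: upright can capacitor, 22 mm diameter, 60 mm tall with its leads; origin: centre of its underside.
Mind the look-alikes: they are no part of the job. Of the things that look like the die_nest, the larger one is meant.

How it is judged (in metres and radians):
On the way, in this order (a step that is already met when the one before it is completed fails the run):
1. the round blank lies flat on the floor of the cavity, let go (horizontal distance between round_blank and cavity below 0.0045 m and z of round_blank in the frame of cavity below 0.0025 m and angle between round_blank's own z axis and vertical below 0.07 rad and contact force between the fingers and round_blank below 0.2 N and value of joint screw_turn above 0.3 rad), for 0.2 s.
2. the clamp screw is turned clockwise until it seats, the blank still in the cavity (horizontal distance between round_blank and cavity below 0.0045 m and z of round_blank in the frame of cavity below 0.0025 m and angle between round_blank's own z axis and vertical below 0.07 rad and value of joint screw_turn below 0.08 rad), for 0.1 s.
3. the screw is backed off a quarter turn and held (horizontal distance between round_blank and cavity below 0.0045 m and z of round_blank in the frame of cavity below 0.0025 m and angle between round_blank's own z axis and vertical below 0.07 rad and value of joint screw_turn between 1.32 and 1.82 rad and contact force between the fingers and clamp_screw above 2 N), for 0.2 s.
At the end, for the whole second after the job is handed in: Round blank in the cavity (4.5 mm of centre, 2.5 mm of floor, tilt under 4 degrees), untouched, at rest; the screw, once seated, stands still 1.32 to 1.82 rad off its seat and the fingers hold it with over 2 N; the other blank and small parts within 30 mm of their start (all of step 3 and velocity of joint screw_turn between -0.1 and 0.1 rad/s and linear speed of round_blank below 0.02 m/s and contact force between the arm and round_blank below 0.2 N and distance of each of square_blank, relay, capacitor from where it was at the start of the episode below 0.03 m); the arm keeps its last pose, push and grip.
It fails at once if the square blank or a small part is moved by more than 30 mm (distance of any of square_blank, relay, capacitor from where it was at the start of the episode above 0.03 m).
It also fails if it takes over 58 s, if anything falls off the work surface, if the arm or the gripper's body presses on something with over 40 N, if the wrist force passes 120 N, or if a joint passes its speed limit or range.

### The arm

A 6-joint arm with a two-finger parallel gripper is mounted at the origin on a cart in front of the work surface, level with it; the furniture and walls round the work are solid. World frame = base frame: x ahead of the robot, y to its left, z up, the work surface at z = 0. Lengths are in mm, angles in rad, forces in N, time in s.
With the tool pointing down it reaches from about 400 to 925 mm from the base axis. Payload 12.5 kg.
Tool frame: the origin (TCP) lies midway between the tips of the shut fingers; the grasp point (between the pads) lies 19 mm behind it; z points along the fingers, y is the line along which they close (so a half turn about z gives the same grasp; the last joint's range is limited). The gripper opens to 95 mm and grips with 3 to 60 N. Pads are 20 mm wide; open, the fingers measure 119 mm over their backs; the gripper's body (75 mm by 180 mm) begins 59 mm behind the grasp point.
Start: joints at [-1.234, 0.491, 1.559, -0, 1.092, -0.106], TCP at [267.819, -564.73, 214.661] pointing down, gripper open.
Joint ranges: [-3.1, 3.1], [-0.84, 2.19], [0.05, 2.79], [-1.13, 4.28], [0.06, 2.93], [-2.69, 2.69]. Speed limits (rad/s): [2.22, 2.22, 2.79, 3.14, 3.14, 3.14].

### API

Orientations are given as [roll, pitch, yaw] about the fixed x, y, z axes, in that order (R = Rz(yaw) Ry(pitch) Rx(roll)).
In Python, from cell import env gives the robot as it stands.
- The arm moves only by the tool arm_command, never from a script. Its argument "targets" is a list of rows, each a list of 5 numbers: the shift along the tool's x, y, z in mm, then the turn about the tool's z in degrees, then the opening, from 0 (shut) to 1 (fully open). In form: [[tx, ty, tz, roll, fingers], ...]. A call has 1 to 5 rows; each row is the pose to reach, as a shift and turn from the pose commanded when the call began, along the tool's axes at that moment; what a row does not reach only later rows make up. A row lasts 1/10 s, in which the tool goes at most 50 mm and 8.59 degrees, less where a joint would pass 70% of its speed; a pose out of reach is approached as far as the arm can. A call with a gripper value outside its range is refused whole. The fingers move at their own pace and stop on an object; the grip force is fixed at half the most. Time passes only in rows, so rows that repeat a pose let the fingers close. It gives the time, the measured TCP pose, the force, the opening and the grip force at its end, in the units of the state.
- env.state(): the state, without advancing time (a new reading comes with each control period).
- env.read_camera(name): name is "side" or "top"; returns a dict with "frame" (400x640x3 uint8, red, green, blue), "vertical_fov" (degrees; the focal length in pixels is half the picture's height over the tangent of half this angle, whatever the lens; pixels are square), "cx", "cy" (the principal point, pixels), "world_from_camera" (4x4, takes a point from camera to world coordinates). Camera axes: x right, y down, z forward; pixel columns grow to the right and rows downward; lengths in mm; the calibration is good to about 2 mm. A picture is of the moment at which its call begins. There is no depth.
- env.job_done(): hands the job in; it is judged then, once.
The state is a dict: "t": time; "joints": joint angles; "qvel": joint speeds; "tau": joint torques, N m; "eef_pos": TCP position; "tcp_rot": TCP orientation; "ft_force": force on the tool from outside, world axes, zero at the start; "moment": the same for the moment, N m; "opening": opening from 0.0 (shut) to 1.0 (fully open); "grip_force": force on a finger pad.
Only numpy, scipy, OpenCV 4.12 (cv2) and the standard library are available. Lean on these libraries where they do the work, as an engineer would, in place of code of your own. Each camera call takes 0.05 s, during which the arm holds its last target. There are 200 camera calls.

## Working session

There is one attempt and no reset: what is moved stays moved. The work goes in short steps, Python scripts to look and compute and a tool call to move; the robot and the scene stay as the last step left them, time stands still between calls to the robot, and variables do not carry over. Pictures are saved under pics/ and viewed, at most 10 in all, crops included, and the job is handed in when it is done.

Besides the shell and the picture viewer there is one more tool, called after ">>>" by a JSON object that holds its "fn" and its "kwargs". arm_command: Moves the arm, as the interface text tells. Its arguments: {"type":"object","properties":{"targets":{"type":"array","items":{"type":"array","items":{"type":"number"}}}},"required":["targets"]}

```bash
mkdir -p pics; cat > h.py <<'E'
import numpy as np, cv2
from cell import env
def cam(n):
    c=env.read_camera(n); h=c["frame"].shape[0]
    c["f"]=h/2/np.tan(np.radians(c["vertical_fov"])/2); c["T"]=np.array(c["world_from_camera"]); return c
def ray(c,u,v,z):
    d=c["T"][:3,:3]@np.array([(u-c["cx"])/c["f"],(v-c["cy"])/c["f"],1]); o=c["T"][:3,3]
    return o+d*(z-o[2])/d[2]
def proj(c,p):
    q=np.linalg.inv(c["T"])@np.append(p,1); return q[:2]/q[2]*c["f"]+[c["cx"],c["cy"]]
def save(c,n): cv2.imwrite("pics/"+n,c["frame"][:,:,::-1])
E
python3 - <<'E'
from h import *
for n in("top","side"):
    c=cam(n); save(c,n+"0.png"); np.save(n+"0.npy",c["frame"]); print(n,c["f"],c["cx"],c["cy"],c["T"].round(3).tolist())
print(env.state())
E
```

```text
top 368.5815622244323 313.2835767683325 199.8038488485177 [[-0.01, -0.995, 0.099, 491.991], [-1.0, 0.01, -0.002, -202.373], [0.001, -0.099, -0.995, 915.197], [0.0, 0.0, 0.0, 1.0]]
side 440.481457928588 313.6211139086305 207.33135193142917 [[-0.955, -0.171, 0.243, 286.2], [-0.297, 0.58, -0.759, 638.74], [-0.011, -0.797, -0.604, 748.583], [0.0, 0.0, 0.0, 1.0]]
{'t': 0.1, 'joints': array([-1.23357362e+00,  4.91498566e-01,  1.55938677e+00, -2.51188617e-05,
        1.09174484e+00, -1.05578216e-01]), 'qvel': array([ 0.00173014, -0.00186564, -0.00173038,  0.0012391 , -0.00020634,
       -0.0012439 ]), 'tau': array([ 2.69572527e-03, -6.13623977e+01, -2.58605826e+01,  6.93962350e-02,
        4.70320252e-02, -5.35945594e-05]), 'eef_pos': array([ 267.74685638, -564.49383966,  214.12123778]), 'tcp_rot': array([-3.14055855e+00, -8.71818798e-05,  4.42812470e-01]), 'ft_force': array([-0.37730668,  0.37099677, -0.76118713]), 'moment': array([ 0.02382444, -0.02843614, -0.00894199]), 'grip_force': 0.0, 'opening': 1.0017910326441772}
```

View pics/top0.png

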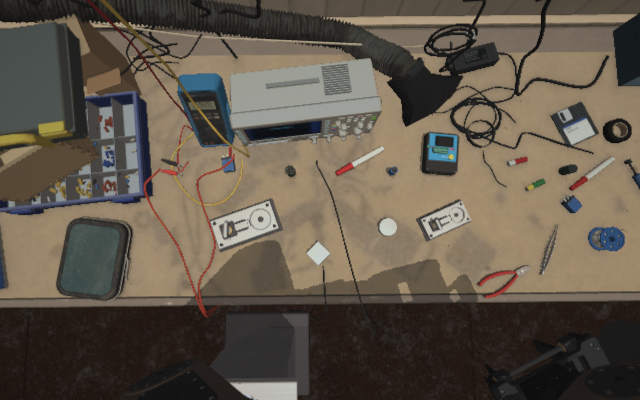

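View pics/side0.png

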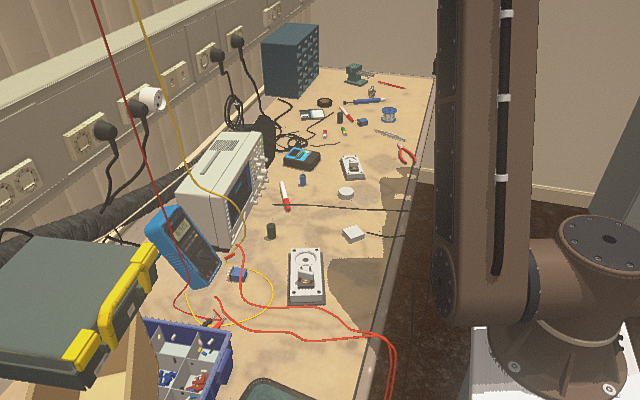

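The top view shows the larger nest at about (246,224), with its cavity at (261,217) and its screw at (230,230). The round blank is at (388,227) and the square blank at (318,253). The smaller nest at (444,220) is the decoy.

```bash
python3 - <<'E'
from h import *
out=[]
for n,boxes in(("top",[(200,190,295,260),(375,213,402,242)]),("side",[(278,238,334,312),(330,180,362,206)])):
    c=cam(n); f=c["frame"]; np.save(n+"1.npy",f)
    for i,(a,b,x,y) in enumerate(boxes):
        g=f[b:y,a:x].astype(int); out.append((n,i,cv2.resize(f[b:y,a:x],(390,290),interpolation=cv2.INTER_CUBIC)))
        m=((g.min(2)>(150 if i==0 else 170))&(g.max(2)-g.min(2)<30)).astype(np.uint8)
        cs,_=cv2.findContours(m,cv2.RETR_EXTERNAL,cv2.CHAIN_APPROX_NONE)
        k=max(cs,key=cv2.contourArea)+[a,b]; r=cv2.minAreaRect(k); M=cv2.moments(k)
        u,v=M["m10"]/M["m00"],M["m01"]/M["m00"]
        print(n,i,r,(u,v),ray(c,u,v,16 if i else 26))
        print([ray(c,*p,26 if i==0 else 16)[:2].round().tolist() for p in cv2.boxPoints(r)])
img=np.vstack([np.hstack([out[0][2],out[1][2]]),np.hstack([out[2][2],out[3][2]])]); cv2.imwrite("pics/crops.png",img[:,:,::-1])
E
```

```text
top 0 ((243.91690063476562, 224.26458740234375), (28.511592864990234, 62.57018280029297), 70.55996704101562) (244.02346445824705, 224.2063492063492) [523.49523113 -36.91526563  26.        ]
[[531.0, 46.0], [580.0, -96.0], [515.0, -119.0], [467.0, 22.0]]
top 1 ((388.0, 226.5), (15.0, 16.0), 90.0) (387.7746358183376, 226.64695801199656) [ 514.32871726 -384.98997642   16.        ]
[[533.0, -367.0], [533.0, -406.0], [496.0, -404.0], [497.0, -366.0]]
side 0 ((306.0, 271.5), (47.0, 32.0), 90.0) (305.5289881606249, 272.23336994995725) [521.71560882 -29.99721294  26.        ]
[[583.0, -97.0], [509.0, -119.0], [467.0, 24.0], [533.0, 44.0]]
side 1 ((346.0, 190.5), (7.0, 14.0), 90.0) (345.85714285714283, 190.55194805194805) [ 514.90701223 -383.8962025    16.        ]
[[539.0, -396.0], [499.0, -407.0], [491.0, -373.0], [530.0, -362.0]]
```

View pics/crops.png

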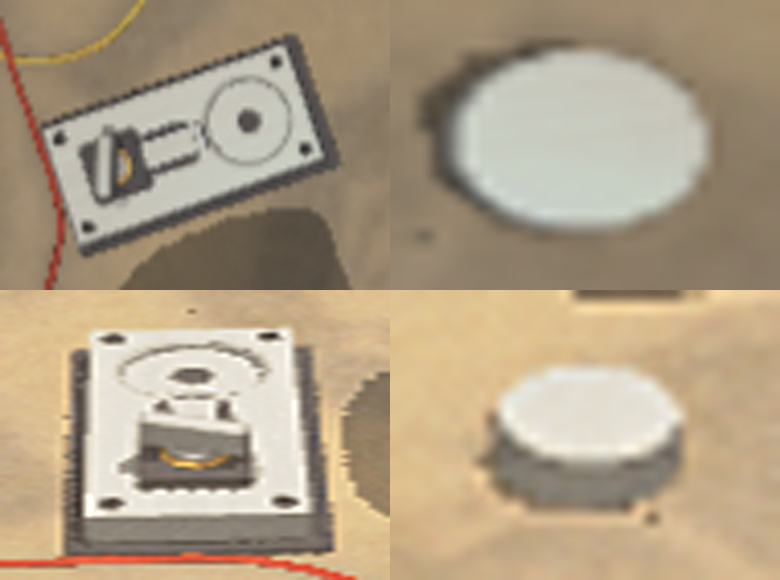

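The nest yaw is about 18.9°, with the cavity near (536.5,-75) and the screw near (510.5,1). I'll cross-check the cavity from its dark floor hole, and get a zoom of the wing.

```bash
python3 - <<'E'
from h import *
for n,(a,b,x,y),z in(("top",(252,210,270,228),20),("side",(298,252,314,266),20)):
    c=cam(n); g=cv2.cvtColor(c["frame"],cv2.COLOR_RGB2GRAY)[b:y,a:x].astype(float)
    print(n); print(g.astype(int)) if n=="side" else 0
    w=np.clip(130-g,0,None); 
    m=(w>0).astype(np.uint8); k,l,s,ce=cv2.connectedComponentsWithStats(m); print(s.tolist(),ce.round(1).tolist())
    for i in range(1,k):
        if s[i,4]>5:
            q=w*(l==i); u=(q.sum(0)@np.arange(x-a))/q.sum()+a; v=(q.sum(1)@np.arange(y-b))/q.sum()+b; print(u,v,ray(c,u,v,z))
    for nm,p in(("cav",(536.5,-75,20)),("scr",(510.5,.9,63.5))): print(nm,proj(c,p))
    if n=="top": t=c["frame"][216:246,214:246]
    else: s_=c["frame"][268:298,288:320]
im=np.hstack([cv2.resize(k,(400,375),interpolation=cv2.INTER_CUBIC) for k in(t,s_)]); cv2.imwrite("pics/wing.png",im[:,:,::-1])
E
```

```text
top
[[0, 0, 18, 18, 302], [6, 7, 5, 5, 22]] [[8.5, 8.5], [8.1, 8.9]]
259.9861111111111 218.91435185185185 [536.13978693 -74.43635732  20.        ]
cav [260.2189216  218.76359428]
scr [224.52501221 229.47969431]
side
[[222 210 203 182 159 142 149 126 145 145 147 175 170 192 212 215]
 [209 164 121 132 131 184 215 219 218 219 217 141 144 128 165 140]
 [162 166 182 236 237 235 230 232 229 229 229 232 242 153 135 161]
 [177 231 230 227 228 229 227 227 228 226 226 224 231 235 241 151]
 [229 228 224 225 227 227 229 231 231 229 225 225 228 229 231 239]
 [227 224 222 224 229 234 232 232 232 230 229 224 228 226 227 232]
 [223 223 224 227 231 173 104  96  94 140 226 227 224 226 228 230]
 [225 224 224 232 203 111 107 109 113  96 157 225 228 227 226 228]
 [223 225 224 230 152 116 107 113 101 101 181 228 227 227 226 227]
 [227 225 225 229 236 201 145 122 135 146 232 228 225 227 227 226]
 [226 227 224 227 229 235 240 211 241 240 234 225 227 229 225 227]
 [223 223 224 226 219 228 229 230 229 237 245 230 225 224 225 227]
 [212 196 225 229 209 221 197 196 188 181 187 226 229 170 213 230]
 [231 225 223 223 219 143 140 180 135 139 184 228 215 229 229 229]]
[[0, 0, 16, 14, 207], [2, 1, 1, 1, 1], [7, 0, 1, 1, 1], [13, 1, 1, 1, 1], [5, 6, 5, 4, 14]] [[7.5, 6.5], [2.0, 1.0], [7.0, 0.0], [13.0, 1.0], [7.0, 7.3]]
305.2121212121212 259.0969696969697 [537.79906938 -76.34370701  20.        ]
cav [305.55689405 259.58623082]
scr [305.63366428 270.91898244]
```

View pics/wing.png

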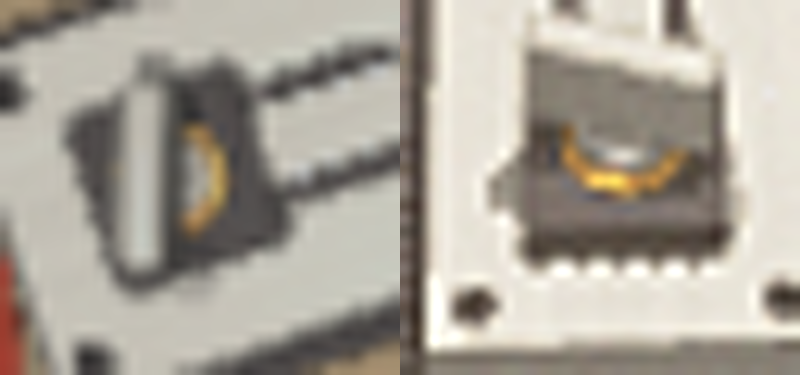

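The two views agree on the cavity at (536.6,-75.2). The wing's top face runs from (147,85) to (140,265) in the crop, so its direction is about 178° and the turn about 2.78 rad. Next I'll go above the blank.

```bash
cat >> h.py <<'E'
def go(x,y,z,yaw):
    s=env.state(); p=s["eef_pos"]; w=s["tcp_rot"][2]; d=np.array([x,y,z])-p
    X=np.array([np.cos(w),np.sin(w),0]);Y=np.array([np.sin(w),-np.cos(w),0])
    print("t",round(s["t"],2),"pos",p.round(1),"rot",np.degrees(s["tcp_rot"]).round(2),"op",round(s["opening"],3),"-> tx %.1f ty %.1f tz %.1f roll %.1f"%(d@X,d@Y,-d[2],-((yaw-np.degrees(w)+180)%360-180)))
E
python3 -c "
from h import *
go(514.6,-384.5,90,108.9)"
```

```text
t 0.3 pos [ 267.8 -564.6  214.5] rot [-179.98   -0.     25.37] op 0.998 -> tx 300.2 ty -57.0 tz 124.5 roll -83.5
```

>>> {"fn": "arm_command", "kwargs": {"targets": [[300,-57,124,-83.5,0.65],[300,-57,124,-83.5,0.65],[300,-57,124,-83.5,0.65],[300,-57,124,-83.5,0.65],[300,-57,124,-83.5,0.65]]}}

```text
t: 0.8
eef_pos: [456.2, -427.0, 120.0]
tcp_rot: [3.141, 0.0, 1.199]
ft_force: [0.1, -0.4, -0.3]
opening: 0.667
grip_force: 0.0
```

```bash
python3 -c "
from h import *
go(514.6,-384.5,90,108.9)"
```

```text
t 0.8 pos [ 456.2 -427.   120. ] rot [1.7998e+02 1.0000e-02 6.8680e+01] op 0.667 -> tx 60.8 ty 38.9 tz 30.0 roll -40.2
```

>>> {"fn": "arm_command", "kwargs": {"targets": [[58,37,30,-40,0.65],[58,37,30,-40,0.65],[58,37,30,-40,0.65],[58,37,30,-40,0.65],[58,37,30,-40,0.65]]}}

```text
t: 1.3
eef_pos: [511.0, -387.6, 90.3]
tcp_rot: [-3.141, -0.0, 1.897]
ft_force: [0.8, -0.0, 0.3]
opening: 0.648
grip_force: 0.0
```

>>> {"fn": "arm_command", "kwargs": {"targets": [[0,0,0,0,0.65],[0,0,0,0,0.65],[0,0,0,0,0.65]]}}

```text
t: 1.6
eef_pos: [510.7, -388.0, 90.6]
tcp_rot: [3.142, 0.0, 1.888]
ft_force: [-0.2, 0.5, -0.3]
opening: 0.65
grip_force: 0.0
```

```bash
python3 -c "
from h import *
go(514.6,-384.5,8,108.9)"
```

```text
t 1.6 pos [ 510.7 -388.    90.6] rot [1.800e+02 1.000e-02 1.082e+02] op 0.65 -> tx 2.1 ty 4.8 tz 82.6 roll -0.7
```

>>> {"fn": "arm_command", "kwargs": {"targets": [[2,4.8,30,-0.7,0.65],[2,4.8,55,-0.7,0.65],[2,4.8,70,-0.7,0.65],[2,4.8,78,-0.7,0.65],[2,4.8,82.5,-0.7,0.65]]}}

```text
t: 2.1
eef_pos: [514.6, -384.7, 7.8]
tcp_rot: [-3.141, -0.0, 1.903]
ft_force: [-0.0, -0.7, 0.5]
opening: 0.647
grip_force: 0.0
```

>>> {"fn": "arm_command", "kwargs": {"targets": [[0,0,0,0,0.65],[0,0,0,0,0.65]]}}

```text
t: 2.3
eef_pos: [514.9, -384.9, 8.9]
tcp_rot: [3.141, 0.001, 1.903]
ft_force: [-0.5, -0.1, 0.6]
opening: 0.65
grip_force: 0.0
```

```bash
python3 -c "
from h import *
go(514.6,-384.5,8,108.9); c=cam('side'); u,v=proj(c,(514,-384,10)).astype(int)
k=c['frame'][v-40:v+30,u-45:u+45]; cv2.imwrite('pics/pick.png',cv2.resize(k,(630,490),interpolation=cv2.INTER_CUBIC)[:,:,::-1])"
```

```text
t 2.3 pos [ 514.9 -384.9    8.9] rot [1.7997e+02 7.0000e-02 1.0903e+02] op 0.65 -> tx 0.4 ty -0.2 tz 0.9 roll 0.1
```

View pics/pick.png

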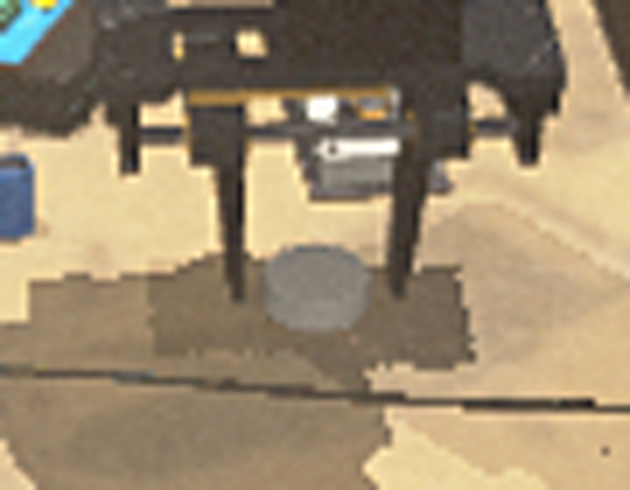

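The blank sits centred between the fingers at (315,287), so I'll close on it and lift.

>>> {"fn": "arm_command", "kwargs": {"targets": [[0,0,0,0,0.3],[0,0,0,0,0.3],[0,0,0,0,0.3],[0,0,0,0,0.3],[0,0,0,0,0.3]]}}

```text
t: 2.85
eef_pos: [514.7, -384.6, 8.4]
tcp_rot: [3.141, 0.0, 1.903]
ft_force: [-0.5, 0.9, 3.9]
opening: 0.453
grip_force: 30.0
```

>>> {"fn": "arm_command", "kwargs": {"targets": [[0,0,-10,0,0.3],[0,0,-25,0,0.3],[0,0,-45,0,0.3],[0,0,-60,0,0.3],[0,0,-70,0,0.3]]}}

```text
t: 3.35
eef_pos: [515.0, -384.8, 80.2]
tcp_rot: [3.141, 0.002, 1.903]
ft_force: [-0.5, 1.2, -0.0]
opening: 0.454
grip_force: 30.0
```

```bash
python3 -c "
from h import *
go(536.6,-75.2,80,108.9)"
```

```text
t 3.35 pos [ 515.  -384.8   80.2] rot [1.7994e+02 1.1000e-01 1.0904e+02] op 0.454 -> tx 285.6 ty 121.5 tz 0.2 roll 0.1
```

>>> {"fn": "arm_command", "kwargs": {"targets": [[9,4,0,0,0.3],[27,11.5,0,0,0.3],[50,21,0,0,0.3],[75,32,0,0,0.3],[100,42.5,0,0,0.3]]}}

```text
t: 3.85
eef_pos: [521.6, -273.3, 77.1]
tcp_rot: [-3.14, -0.002, 1.903]
ft_force: [0.2, 0.1, -0.8]
opening: 0.457
grip_force: 30.0
```

>>> {"fn": "arm_command", "kwargs": {"targets": [[25,10.6,0,0,0.3],[50,21.3,0,0,0.3],[75,32,0,0,0.3],[100,42.5,0,0,0.3],[125,53,0,0,0.3]]}}

```text
t: 4.35
eef_pos: [530.5, -137.9, 77.3]
tcp_rot: [-3.14, -0.001, 1.904]
ft_force: [-0.1, -0.8, -0.0]
opening: 0.449
grip_force: 30.0
```

>>> {"fn": "arm_command", "kwargs": {"targets": [[20,8.5,0,0,0.3],[37,16,0,0,0.3],[50,21,0,0,0.3],[57,24,0,0,0.3],[60,26,0,0,0.3]]}}

```text
t: 4.85
eef_pos: [536.2, -74.5, 77.8]
tcp_rot: [-3.141, -0.0, 1.904]
ft_force: [-0.5, 0.6, -0.8]
opening: 0.455
grip_force: 30.0
```

>>> {"fn": "arm_command", "kwargs": {"targets": [[0,0,0,0,0.3],[0,0,0,0,0.3]]}}

```text
t: 5.05
eef_pos: [536.5, -75.9, 78.0]
tcp_rot: [3.142, 0.0, 1.903]
ft_force: [0.3, 0.1, -1.0]
opening: 0.449
grip_force: 30.0
```

```bash
python3 -c "
from h import *
go(536.6,-75.2,50,108.9)
out=[]
for n in('top','side'):
    c=cam(n); p=env.state()['eef_pos']; u,v=proj(c,p).astype(int); print(n,u,v,ray(c,u,v,p[2]))
    out.append(cv2.resize(c['frame'][v-25:v+25,u-33:u+33],(396,300),interpolation=cv2.INTER_CUBIC))
cv2.imwrite('pics/carry.png',np.hstack(out)[:,:,::-1])"
```

```text
t 5.05 pos [536.5 -75.9  78. ] rot [1.8000e+02 1.0000e-02 1.0902e+02] op 0.449 -> tx 0.6 ty 0.3 tz 28.0 roll 0.1
top 257 217 [537.69825796 -75.92264274  77.9815722 ]
side 305 240 [537.77830229 -78.93359772  78.02628484]
```

View pics/carry.png

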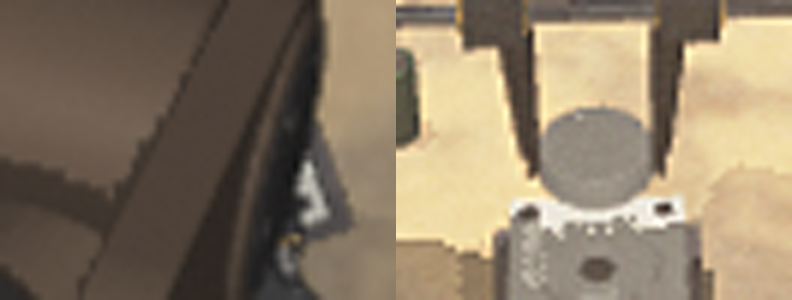

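The side view shows the blank held level at about (305,241), on the projected TCP. I'll lower it gently and watch the force.

>>> {"fn": "arm_command", "kwargs": {"targets": [[0.5,0.2,15,0,0.3],[0.5,0.2,28,0,0.3],[0.5,0.2,36,0,0.3],[0.5,0.2,40,0,0.3],[0.5,0.2,42,0,0.3]]}}

```text
t: 5.65
eef_pos: [536.4, -75.0, 35.6]
tcp_rot: [-3.141, -0.0, 1.903]
ft_force: [-0.2, -0.5, -1.5]
opening: 0.456
grip_force: 30.0
```

>>> {"fn": "arm_command", "kwargs": {"targets": [[0,0,2,0,0.3],[0,0,3.5,0,0.3],[0,0,5,0,0.3],[0,0,6,0,0.3],[0,0,6.5,0,0.3]]}}

```text
t: 6.15
eef_pos: [536.6, -74.9, 29.6]
tcp_rot: [3.141, 0.0, 1.903]
ft_force: [-0.3, -0.2, -1.8]
opening: 0.45
grip_force: 30.0
```

>>> {"fn": "arm_command", "kwargs": {"targets": [[0,0,0.4,0,0.3],[0,0,0.4,0,0.3],[0,0,0.4,0,0.3]]}}

```text
t: 6.45
eef_pos: [536.6, -74.9, 29.2]
tcp_rot: [3.141, 0.0, 1.903]
ft_force: [-0.4, 0.7, -1.1]
opening: 0.453
grip_force: 30.0
```

>>> {"fn": "arm_command", "kwargs": {"targets": [[0,0,0.5,0,0.3],[0,0,0.5,0,0.3],[0,0,0.5,0,0.48],[0,0,0.5,0,0.55],[0,0,0.5,0,0.65]]}}

```text
t: 6.95
eef_pos: [536.6, -74.9, 28.7]
tcp_rot: [3.141, 0.0, 1.903]
ft_force: [0.4, -0.7, -0.3]
opening: 0.58
grip_force: 0.0
```

>>> {"fn": "arm_command", "kwargs": {"targets": [[0,0,0,0,0.65],[0,0,0,0,0.65],[0,0,-5,0,0.65],[0,0,-15,0,0.65],[0,0,-35,0,0.65]]}}

```text
t: 7.45
eef_pos: [536.1, -74.8, 63.8]
tcp_rot: [-3.14, -0.001, 1.903]
ft_force: [1.0, -0.7, -0.1]
opening: 0.648
grip_force: 0.0
```

>>> {"fn": "arm_command", "kwargs": {"targets": [[0,0,-30,0,0.65],[0,0,-50,0,0.65],[0,0,-50,0,0.65]]}}

```text
t: 7.75
eef_pos: [537.7, -75.2, 116.9]
tcp_rot: [3.137, 0.003, 1.903]
ft_force: [1.3, 0.4, -0.1]
opening: 0.647
grip_force: 0.0
```

```bash
python3 -c "
from h import *
go(510.5,0.9,100,178)
c=cam('side'); print(proj(c,(536.6,-75.2,36)))
cv2.imwrite('pics/placed.png',cv2.resize(c['frame'][235:310,270:345],(600,600),interpolation=cv2.INTER_CUBIC)[:,:,::-1])"
```

```text
t 7.75 pos [537.7 -75.2 116.9] rot [1.7976e+02 1.7000e-01 1.0905e+02] op 0.647 -> tx 80.8 ty -0.9 tz 16.9 roll -69.0
[305.39177465 254.57619845]
```

View pics/placed.png

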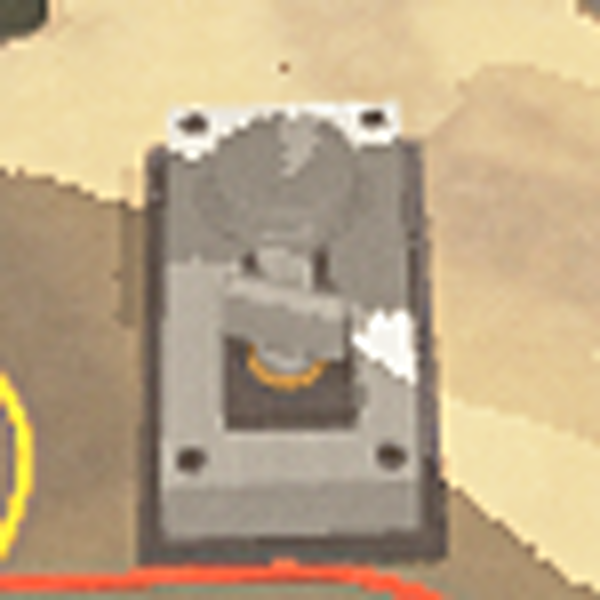

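The blank is in the cavity with its face centre near (305.6,255.6); (305.4,254.6) was predicted. On to the screw wing.

>>> {"fn": "arm_command", "kwargs": {"targets": [[80,-1,15,-69,0.5],[80,-1,15,-69,0.5],[80,-1,15,-69,0.5],[80,-1,15,-69,0.5],[80,-1,15,-69,0.5]]}}

```text
t: 8.3
eef_pos: [508.9, 0.8, 97.9]
tcp_rot: [-3.141, -0.001, 2.66]
ft_force: [-0.2, -0.7, 0.5]
opening: 0.497
grip_force: 0.0
```

```bash
python3 -c "
from h import *
go(510.5,0.9,100,178)
c=cam('side'); a=ray(c,298.2,272.2,63.5);b=ray(c,313.2,274.6,63.5); print(a,b,np.degrees(np.arctan2(a[1]-b[1],a[0]-b[0])),np.linalg.norm(a-b))"
```

```text
t 8.3 pos [508.9   0.8  97.9] rot [-1.7997e+02 -7.0000e-02  1.5241e+02] op 0.497 -> tx -1.3 ty 0.9 tz -2.1 roll -25.6
[524.66973075   9.14147244  63.5       ] [491.56045965   6.67676726  63.5       ] 4.257333675164122 33.200882582762844
```

>>> {"fn": "arm_command", "kwargs": {"targets": [[-1.3,0.9,0,-27.5,0.5],[-1.3,0.9,0,-27.5,0.5],[-1.3,0.9,0,-27.5,0.5],[-1.3,0.9,0,-27.5,0.5],[-1.3,0.9,0,-27.5,0.5]]}}

```text
t: 8.85
eef_pos: [510.8, 0.5, 98.3]
tcp_rot: [3.142, -0.001, 3.129]
ft_force: [-0.1, 1.0, -0.4]
opening: 0.497
grip_force: 0.0
```

>>> {"fn": "arm_command", "kwargs": {"targets": [[0,0,0,0,0.4],[0,0,0,0,0.4]]}}

```text
t: 9.05
eef_pos: [511.0, 0.6, 98.6]
tcp_rot: [-3.142, -0.0, 3.13]
ft_force: [-0.3, -1.6, -0.8]
opening: 0.415
grip_force: 0.0
```

```bash
python3 -c "
from h import *
go(510.5,0.9,41,180)
print(env.state()['joints'])"
```

```text
t 9.05 pos [511.    0.6  98.6] rot [-1.8000e+02 -1.0000e-02  1.7936e+02] op 0.415 -> tx 0.5 ty 0.3 tz 57.6 roll -0.6
[-1.28198359e-01  4.91731588e-01  1.95600873e+00 -1.22956272e-04
  6.93985217e-01 -1.68773926e+00]
```

>>> {"fn": "arm_command", "kwargs": {"targets": [[0.4,0.3,20,0,0.4],[0.4,0.3,35,0,0.4],[0.4,0.3,47,0,0.4],[0.4,0.3,54,0,0.4],[0.4,0.3,57.5,0,0.4]]}}

```text
t: 9.55
eef_pos: [510.5, 0.9, 40.6]
tcp_rot: [3.142, -0.001, 3.132]
ft_force: [-0.2, 0.1, -0.0]
opening: 0.4
grip_force: 0.0
```

>>> {"fn": "arm_command", "kwargs": {"targets": [[0,0,0,0,0.2],[0,0,0,0,0.0],[0,0,0,0,0.0],[0,0,0,0,0.0],[0,0,0,0,0.0]]}}

```text
t: 10.05
eef_pos: [510.9, 1.4, 41.6]
tcp_rot: [3.141, 0.001, 3.133]
ft_force: [-0.7, 5.8, 1.6]
opening: 0.15
grip_force: 30.0
```

>>> {"fn": "arm_command", "kwargs": {"targets": [[0,0,0,0,0.0],[0,0,0,0,0.0],[0,0,0,0,0.0]]}}

```text
t: 10.35
eef_pos: [510.9, 1.4, 41.6]
tcp_rot: [3.141, 0.001, 3.133]
ft_force: [0.1, 6.8, 1.0]
opening: 0.153
grip_force: 30.0
```

```bash
python3 -c "
from h import *
go(510.5,0.9,41,18.9)
print(env.state()['moment'],env.state()['ft_force'])"
```

```text
t 10.35 pos [510.9   1.4  41.6] rot [1.7998e+02 5.0000e-02 1.7950e+02] op 0.153 -> tx 0.4 ty -0.5 tz 0.6 roll 160.6
[ 1.21076763 -0.2614855  -0.03181814] [0.06169483 6.75956163 0.95583676]
```

An opening of 14.5 mm is more than the 10 mm wing, so the tips have probably closed on a hub under it. I'll open, rise 6 mm, shift towards the side force and close again.

>>> {"fn": "arm_command", "kwargs": {"targets": [[0,0,0,0,0.35],[0,0,0,0,0.35],[0,0.8,-3,0,0.35],[0,0.8,-6,0,0.35],[0,0.8,-6,0,0.35]]}}

```text
t: 10.85
eef_pos: [510.9, 1.6, 47.7]
tcp_rot: [-3.141, 0.001, 3.133]
ft_force: [0.8, -0.4, -0.5]
opening: 0.349
grip_force: 0.0
```

>>> {"fn": "arm_command", "kwargs": {"targets": [[0,0,0,0,0.2],[0,0,0,0,0.0],[0,0,0,0,0.0],[0,0,0,0,0.0],[0,0,0,0,0.0]]}}

```text
t: 11.35
eef_pos: [510.6, 1.5, 47.1]
tcp_rot: [-3.141, -0.0, 3.133]
ft_force: [-0.7, -1.4, -0.1]
opening: 0.105
grip_force: 30.0
```

```bash
python3 -c "
from h import *
go(510.5,0.9,47,18.9)
print(env.state()['moment'],env.state()['ft_force'])
out=[]
for n in('top','side'):
    c=cam(n); u,v=proj(c,(510.5,1,53)).astype(int)
    out.append(cv2.resize(c['frame'][v-25:v+25,u-33:u+33],(396,300),interpolation=cv2.INTER_CUBIC))
cv2.imwrite('pics/grip.png',np.hstack(out)[:,:,::-1])"
```

```text
t 11.35 pos [510.6   1.5  47.1] rot [-179.99   -0.    179.51] op 0.105 -> tx 0.1 ty -0.6 tz 0.1 roll 160.6
[-0.1310489  -0.09837077  0.00299491] [-0.68434358 -1.38760143 -0.14646466]
```

View pics/grip.png

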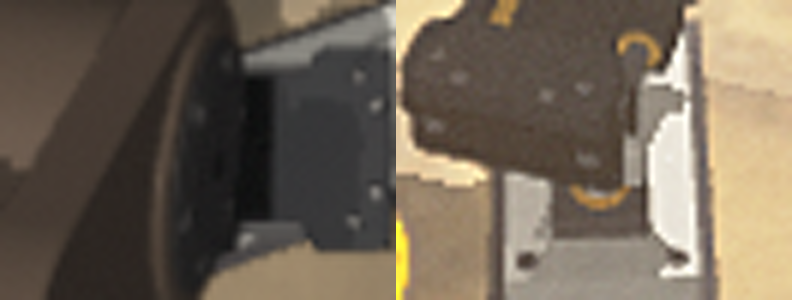

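The opening is now 10 mm, so the wing is squarely pinched. I'll turn clockwise, about 160° to the seat.

>>> {"fn": "arm_command", "kwargs": {"targets": [[0,0,0,4,0],[0,0,0,10,0],[0,0,0,17,0],[0,0,0,24,0],[0,0,0,31,0]]}}

```text
t: 11.95
eef_pos: [510.6, 1.4, 47.1]
tcp_rot: [-3.141, -0.0, 2.587]
ft_force: [-0.7, -3.9, -0.5]
opening: 0.101
grip_force: 30.0
```

>>> {"fn": "arm_command", "kwargs": {"targets": [[0,0,0,7,0],[0,0,0,14,0],[0,0,0,21,0],[0,0,0,28,0],[0,0,0,35,0]]}}

```text
t: 12.45
eef_pos: [510.4, 1.2, 47.1]
tcp_rot: [-3.141, 0.0, 1.977]
ft_force: [-1.8, -5.5, -0.2]
opening: 0.102
grip_force: 30.0
```

>>> {"fn": "arm_command", "kwargs": {"targets": [[0,0,0,7,0],[0,0,0,14,0],[0,0,0,21,0],[0,0,0,28,0],[0,0,0,35,0]]}}

```text
t: 12.95
eef_pos: [510.2, 1.2, 47.1]
tcp_rot: [-3.141, 0.001, 1.366]
ft_force: [-1.6, -5.2, 0.0]
opening: 0.104
grip_force: 30.0
```

>>> {"fn": "arm_command", "kwargs": {"targets": [[0,0,0,7,0],[0,0,0,14,0],[0,0,0,21,0],[0,0,0,28,0],[0,0,0,35,0]]}}

```text
t: 13.45
eef_pos: [510.0, 1.3, 47.1]
tcp_rot: [-3.141, 0.001, 0.755]
ft_force: [-2.9, -4.2, 1.5]
opening: 0.106
grip_force: 30.0
```

```bash
python3 -c "
from h import *
go(510.5,1.5,47,18.9)
print(env.state()['moment'],env.state()['ft_force'])"
```

```text
t 13.45 pos [510.    1.3  47.1] rot [-1.7996e+02  8.0000e-02  4.3240e+01] op 0.106 -> tx 0.5 ty 0.2 tz 0.1 roll 24.3
[-0.92808533  0.57831834  0.08414734] [-2.91013647 -4.21901011  1.47705247]
```

>>> {"fn": "arm_command", "kwargs": {"targets": [[0,0,0,5,0],[0,0,0,10,0],[0,0,0,14,0],[0,0,0,18,0],[0,0,0,20,0]]}}

```text
t: 13.95
eef_pos: [509.9, 1.4, 47.1]
tcp_rot: [-3.141, 0.002, 0.408]
ft_force: [-3.7, -4.1, 1.3]
opening: 0.105
grip_force: 30.0
```

```bash
python3 -c "
from h import *
go(510.5,1.5,47,18.9)
print(env.state()['moment'],env.state()['ft_force'])"
```

```text
t 13.95 pos [509.9   1.4  47.1] rot [-1.7998e+02  9.0000e-02  2.3380e+01] op 0.105 -> tx 0.6 ty 0.1 tz 0.1 roll 4.5
[-0.75332149  0.60083267  0.0148445 ] [-3.6848753  -4.06653062  1.26704408]
```

>>> {"fn": "arm_command", "kwargs": {"targets": [[0,0,0,1,0],[0,0,0,2,0],[0,0,0,3,0],[0,0,0,4,0],[0,0,0,4,0]]}}

```text
t: 14.45
eef_pos: [509.9, 1.4, 47.1]
tcp_rot: [-3.141, 0.002, 0.34]
ft_force: [-3.5, -3.0, 1.5]
opening: 0.102
grip_force: 30.0
```

```bash
python3 -c "
from h import *
go(510.5,1.5,47,18.9)
print(env.state()['moment'],env.state()['ft_force'])"
```

```text
t 14.45 pos [509.9   1.4  47.1] rot [-1.7998e+02  1.0000e-01  1.9490e+01] op 0.102 -> tx 0.6 ty 0.1 tz 0.1 roll 0.6
[-0.73044735  0.57397559 -0.04774334] [-3.54809729 -2.97046377  1.52878536]
```

No stop felt yet, so I'll go on in small steps until the moment rises.

>>> {"fn": "arm_command", "kwargs": {"targets": [[0,0,0,1,0],[0,0,0,2,0],[0,0,0,3,0],[0,0,0,3,0]]}}

```text
t: 14.85
eef_pos: [509.9, 1.5, 47.1]
tcp_rot: [3.142, 0.002, 0.289]
ft_force: [-4.5, -2.9, 1.6]
opening: 0.11
grip_force: 30.5
```

```bash
python3 -c "
from h import *
go(510.5,1.5,47,18.9)
print(env.state()['moment'],env.state()['ft_force'])"
```

```text
t 14.85 pos [509.9   1.5  47.1] rot [1.800e+02 1.000e-01 1.656e+01] op 0.11 -> tx 0.6 ty 0.1 tz 0.1 roll -2.3
[-0.73467045  0.67623003  0.61065637] [-4.51086783 -2.89601993  1.58708545]
```

>>> {"fn": "arm_command", "kwargs": {"targets": [[0,0,0,1,0],[0,0,0,2,0],[0,0,0,3,0],[0,0,0,3,0]]}}

```text
t: 15.25
eef_pos: [510.1, 1.5, 47.1]
tcp_rot: [3.141, 0.001, 0.236]
ft_force: [-4.2, -3.6, 1.6]
opening: 0.111
grip_force: 31.3
```

```bash
python3 -c "
from h import *
go(510.5,1.5,47,18.9)
print(env.state()['moment'],env.state()['ft_force'])"
```

```text
t 15.25 pos [510.1   1.5  47.1] rot [1.7999e+02 7.0000e-02 1.3530e+01] op 0.111 -> tx 0.4 ty 0.1 tz 0.1 roll -5.4
[-0.66022556  0.7317497   0.72245584] [-4.1703012  -3.58201629  1.57350762]
```

The moment rose to 0.6–0.7 N·m at yaw ≈18.5°, so the screw is seated. I'll back off a quarter turn, to a yaw of about 107.5°.

>>> {"fn": "arm_command", "kwargs": {"targets": [[0,0,0,-4,0],[0,0,0,-10,0],[0,0,0,-17,0],[0,0,0,-24,0],[0,0,0,-31,0]]}}

```text
t: 15.75
eef_pos: [510.1, 1.5, 47.1]
tcp_rot: [-3.141, 0.001, 0.781]
ft_force: [-3.9, -5.2, 1.8]
opening: 0.105
grip_force: 29.9
```

>>> {"fn": "arm_command", "kwargs": {"targets": [[0,0,0,-7,0],[0,0,0,-14,0],[0,0,0,-21,0],[0,0,0,-28,0],[0,0,0,-35,0]]}}

```text
t: 16.25
eef_pos: [510.2, 1.4, 47.1]
tcp_rot: [-3.141, 0.0, 1.392]
ft_force: [-3.1, -5.5, 0.7]
opening: 0.102
grip_force: 29.9
```

>>> {"fn": "arm_command", "kwargs": {"targets": [[0,0,0,-7,0],[0,0,0,-14,0],[0,0,0,-20,0],[0,0,0,-25,0],[0,0,0,-28,0]]}}

```text
t: 16.75
eef_pos: [510.3, 1.4, 47.1]
tcp_rot: [-3.141, -0.0, 1.879]
ft_force: [-3.4, -4.2, 1.5]
opening: 0.105
grip_force: 29.9
```

>>> {"fn": "arm_command", "kwargs": {"targets": [[0,0,0,0,0],[0,0,0,0,0],[0,0,0,0,0],[0,0,0,0,0],[0,0,0,0,0]]}}

```text
t: 17.25
eef_pos: [510.3, 1.4, 47.1]
tcp_rot: [-3.141, -0.0, 1.876]
ft_force: [-3.0, -5.0, 1.1]
opening: 0.101
grip_force: 29.9
```

```bash
python3 -c "
from h import *
go(510.5,1.5,47,108.7)
s=env.state(); print(s['moment'],s['ft_force'],s['grip_force'])
c=cam('side'); print(proj(c,(536.6,-75.2,36)))
cv2.imwrite('pics/end.png',cv2.resize(c['frame'][200:310,250:360],(600,600),interpolation=cv2.INTER_CUBIC)[:,:,::-1])"
```

```text
t 17.25 pos [510.3   1.4  47.1] rot [-1.7996e+02 -1.0000e-02  1.0747e+02] op 0.101 -> tx 0.0 ty 0.2 tz 0.1 roll -1.2
[-0.81568939  0.50877237  0.00826372] [-3.00300893 -4.97567232  1.10432135] 29.909915328025818
[305.39177465 254.57619845]
```

View pics/end.png

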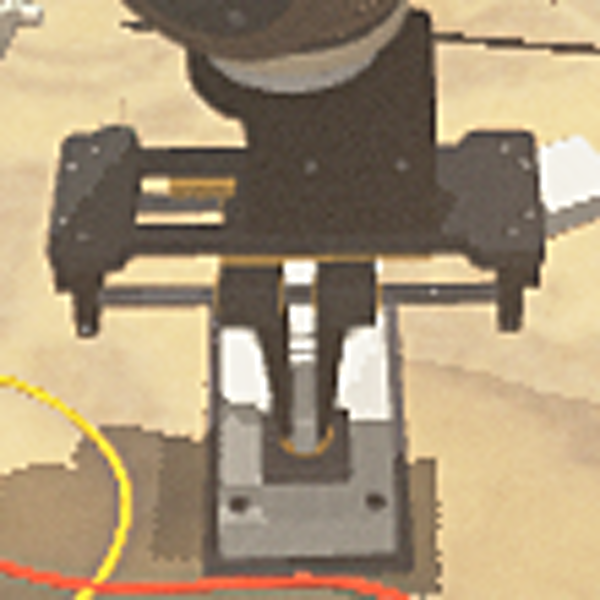

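The picture shows the wing at (303,400) held along the block between both fingers. The gripper hides the cavity, and nothing has touched the blank since it was placed. Handing in.

```bash
python3 -c "
from cell import env
print(env.job_done())"
```

```text
the job is handed in; nothing more can be done
None
```

I put the round blank in the cavity, seated the clamp screw, backed it off about 89° and handed the job in while still gripping the wing at 30 N; no verdict came back, and the gripper hid the blank in the last picture.

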